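# Nip a plaster mould in the bench press

## Robot

A 6-joint arm with a two-finger parallel gripper is mounted at the origin on a cart in front of the work surface, level with it; the furniture and walls round the work are solid. World frame = base frame: x ahead of the robot, y to its left, z up, the work surface at z = 0. Lengths are in m, angles in rad, forces in N, time in s.
With the tool pointing down it reaches from about 0.325 to 0.775 m from the base axis. Payload 9.3 kg.
Tool frame: the origin (TCP) lies on the centre line of the jaws, within the pads' length; the fingertips stand 17 mm ahead of it and the grasp point (between the pads) lies 2 mm behind it; y points along the fingers, x is the direction in which the jaws open and shut, and the axes are right-handed (so a half turn about y gives the same grasp; the last joint's range is limited). The gripper opens to 85 mm and grips with 20 to 120 N. Pads are 22 mm wide; open, the fingers measure 114 mm over their backs; the gripper's body (76 mm by 85 mm) begins 54 mm behind the grasp point. The pads swing forward as they close: fully open they stand 13 mm farther back than shut.
Start: joints at [0.978, 0.259, 0.021, 1.334, 0, 1.418], TCP at [0.234, 0.498, 0.248] pointing down, gripper open.
Joint ranges: [-3.04, 3.04], [-0.91, 1.82], [-1.04, 1.36], [-1.92, 1.95], [-1.52, 1.45], [-3.14, 3.14]. Speed limits (rad/s): [2.22, 2.22, 2.79, 3.14, 3.14, 3.14].

## Interface

Orientations are given as [roll, pitch, yaw] about the fixed x, y, z axes, in that order (R = Rz(yaw) Ry(pitch) Rx(roll)).
In Python, from plant import robot, eyes gives the robot as it stands.
- The arm moves only by the tool drive_tool, never from a script. Its argument "steps" is a list of rows, each an object of numbers: "x", "y", "z": the shift along the tool's x, y, z in mm; "roll": the turn about the tool's y in degrees. A call has exactly 8 rows; each row is the pose to reach, as a shift and turn from the pose commanded when the call began, along the tool's axes at that moment; what a row does not reach only later rows make up. A row lasts 1/12 s, in which the tool goes at most 41.7 mm and 7.16 degrees, less where a joint would pass 70% of its speed; a pose out of reach is approached as far as the arm can. A call with a gripper value outside its range is refused whole. "grip" is the gripper command: -1 is shut, 1 is fully open, values between are in proportion, set as the call begins (left out, the last holds). The fingers move at their own pace and stop on an object; "force" is the grip in N (left out, the last holds). Time passes only in rows, so rows that repeat a pose let the fingers close, or fill a call up. It gives the time, the measured TCP pose, the force and the opening at its end, in the units of the state.
- robot.read_state(): the state, without advancing time (a new reading comes with each control period).
- eyes.camera(name): name is "side" or "top" or "wrist"; returns a dict with "image" (420x560x3 uint8, red, green, blue), "intrinsics" (3x3 intrinsics, pixels), "view" (4x4, takes a point from world to camera coordinates). Camera axes: x right, y up, looking along -z (the intrinsics and any distortion apply to the point x, -y, -z); pixel columns grow to the right and rows downward; lengths in m; the calibration is good to about 2 mm. A picture is of the moment at which its call begins. There is no depth.
- robot.finish_job(): hands the job in, once; it reports no verdict.
The state is a dict: "time_s": time; "joints": joint angles; "qvel": joint speeds; "joint_efforts": joint torques, N m; "tcp_pos": TCP position; "tool_rot": TCP orientation; "ft_force": force on the tool from outside, world axes, zero at the start; "ft_torque": the same for the moment, N m; "opening": finger opening in m.
Only numpy, scipy, OpenCV 4.12 (cv2) and the standard library are available. Lean on these libraries where they do the work, as an engineer would, in place of code of your own. Each camera call takes 0.05 s, during which the arm holds its last target. There are 200 camera calls.

## Task

Push the bed of the mould press fully home under the press foot, then turn the small brass knob clockwise until the foot holds the plaster mould firmly, without crushing it, and let go. The black hand wheel round the knob is already set for this batch of moulds, so do not let it shift. Leave the other things on the bench where they are.

Things in the scene. Friction and masses are not known exactly. Their poses are not given: they have to be found in the camera images.
- press: bench mould press, grey-green, bolted down: base 170 x 136 x 14 mm, two steel columns and a bridge 150 mm long, 42 mm wide, its top 139 mm above the worktop. Origin on the worktop straight below the axis of the foot and the knobs; its x axis is the way the bed goes home, z up.
- tray (a joint): sliding aluminium bed that carries the mould. 0 m = drawn out (as found), 0.070 m = fully home against its stop, mould centred under the foot. About 1.5 N of friction.
- tray_handle (a point): centre of the black round cross-bar of the bed's handle: 11 mm thick, 48 mm long, level, at right angles to the bed's travel, with 23 mm free below it down to the bed; about 50 mm above the worktop and 105 mm in front of the mould's centre.
- wheel_mark (a point): white mark on the rim of the black outer hand wheel, on its top face. The lobed wheel is 70 mm across, 12 mm thick, its top about 156 mm above the worktop. It feeds the whole hollow screw (1 mm a radian) and is held by friction alone: it slips round at about 0.35 N m, whether pushed directly or dragged by too hard a turn of the knob.
- knob_top (a point): centre of the top face of the brass inner knob: a plain upright cylinder 25 mm across and 22 mm tall, standing 5 mm clear of the wheel's top; this point is 27 mm above the wheel's top, about 183 mm above the worktop. Clockwise from above lowers the foot, 2 mm a radian. While turning it has a steady 0.2 N m of friction, also after the foot has met the mould, and it stays where it is left.
- foot: press foot, 36 mm across, rubber face. It starts 1.5 to 4.5 mm above the mould (not known closer). Once it bears, the knob needs 0.002 N m per newton of foot force more than when turning free, and the force climbs by about 100 N per mm. Proper nip: 25 to 85 N, 50 is good (0.1 N m more than free); over 110 N marks the plaster. Origin on the press axis, not at the face.
- mould_top: upper half of a white plaster mould, 110 x 64 x 28 mm, lying keyed on the lower half; origin at the centre of its underside, x along its length. Its top is about 80.5 mm above the worktop.
- mould_bottom: lower half of the plaster mould, 110 x 64 x 30 mm, sitting in the bed; origin at the centre of its underside.
- wood_stamp: turned wooden seal, 33 x 33 x 62 mm, a bystander; origin at the centre of its underside.
- kidney: red rubber kidney, 52 x 100 x 8 mm, lying flat, a bystander.
- cutter: steel ring cutter, 67 mm across, 22 mm high, a bystander.

How it is judged:
By the outcome, as a careful person would: the job done as asked, in the order asked, and still so for the second after the job is handed in, with the robot touching nothing.
It also fails if it takes over 51 s, if anything falls off the work surface, if the arm or the gripper's body presses on something with over 40 N, if the wrist force passes 120 N, or if a joint passes its speed limit or range.

## Working session

There is one attempt and no reset: what is moved stays moved. The work goes in short steps, Python scripts to look and compute and a tool call to move; the robot and the scene stay as the last step left them, time stands still between calls to the robot, and variables do not carry over. Pictures are saved under pics/ and viewed, about 8 in all and at most 12, crops included, and the job is handed in when it is done.

Besides the shell and the picture viewer there is one more tool, called after ">>>" as name(argument=value, ...), one argument or row to a line, values as JSON. drive_tool: Moves the arm, as the interface text tells. Its arguments: {"type":"object","properties":{"steps":{"type":"array","items":{"type":"object","properties":{"x":{"type":"number"},"y":{"type":"number"},"z":{"type":"number"},"roll":{"type":"number"}}}},"grip":{"type":"number"},"force":{"type":"number"}},"required":["steps"]}

```bash
ls; mkdir -p pics; cat > h.py <<'E'
import numpy as np, cv2
from plant import robot, eyes
def snap(n,f):
    c=eyes.camera(n); cv2.imwrite(f'pics/{f}.png',c['image'][:,:,::-1])
    np.savez(f'pics/{f}.npz',K=c['intrinsics'],V=c['view']); return c
def ray(f,u,v):
    d=np.load(f'pics/{f}.npz'); K,V=d['K'],d['V']
    a=np.linalg.inv(K)@[u,v,1]; R=V[:3,:3]
    return -R.T@V[:3,3], R.T@(a*[1,-1,-1])
def onz(f,u,v,z):
    o,d=ray(f,u,v); return o+d*(z-o[2])/d[2]
def cross(f,p,g,q):
    o1,d1=ray(f,*p); o2,d2=ray(g,*q); d1/=np.linalg.norm(d1); d2/=np.linalg.norm(d2)
    s=np.linalg.lstsq(np.c_[d1,-d2],o2-o1,rcond=None)[0]
    a,b=o1+s[0]*d1,o2+s[1]*d2; return (a+b)/2, np.linalg.norm(a-b)
def proj(f,P):
    d=np.load(f'pics/{f}.npz'); c=d['V']@np.r_[P,1]; p=d['K']@(c[:3]*[1,-1,-1]); return p[:2]/p[2]
E
python3 - <<'E'
from h import *
np.set_printoptions(precision=4,suppress=True)
a=snap('top','t0'); b=snap('side','s0'); c=snap('wrist','w0')
cv2.imwrite('pics/m0.png',cv2.resize(np.hstack([cv2.imread(f'pics/{k}0.png') for k in 'ts']),(800,300)))
for k,v in robot.read_state().items(): print(k,np.array(v))
for f in ('t0','s0','w0'): print(f,ray(f,280,210),np.load(f'pics/{f}.npz')['K'][0,0])
E
```

```text
pics
time_s 0.15
joints [ 0.9784  0.2591  0.021   1.3337 -0.      1.4182]
qvel [ 0.0002 -0.0022  0.0003  0.0004  0.0002 -0.0006]
joint_efforts [  0.0029 -55.5971  34.4661   0.0114  -0.0002   0.    ]
tcp_pos [0.234  0.4975 0.2478]
tool_rot [-1.5707  0.001   1.131 ]
ft_force [ 0.2704  0.3448 -0.2466]
ft_torque [-0.0289 -0.0507  0.0145]
opening 0.08574947192736718
t0 (array([0.4274, 0.0415, 1.181 ]), array([ 0.0615, -0.0097, -0.9981])) 451.8429119115359
s0 (array([ 0.0881, -0.5931,  0.6912]), array([ 0.4331,  0.676 , -0.5962])) 411.2204183241926
w0 (array([0.1642, 0.5315, 0.373 ]), array([ 0.2688, -0.1098, -0.9572])) 354.6879502006787
```

View pics/t0.png

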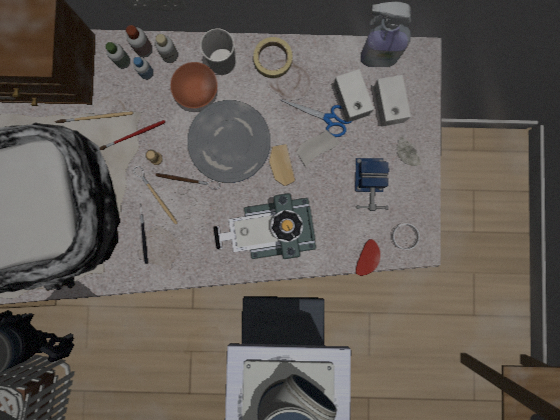

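View pics/s0.png

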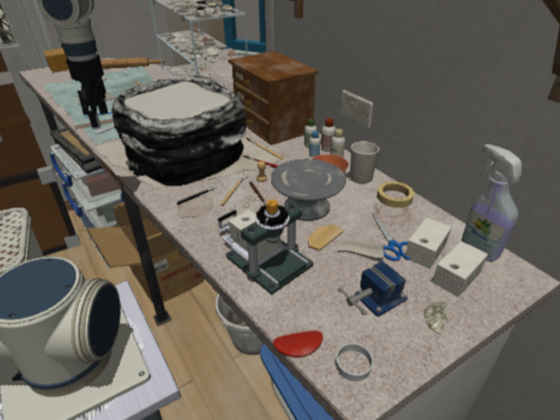

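The top view shows the press with its knob at about (287,227) and the handle bar at (217,237). The bed travels to the image's right. In the side view the knob is at (270,207). Next I'll enlarge both crops.

```bash
python3 - <<'E'
from h import *
np.set_printoptions(precision=4,suppress=True)
t=cv2.imread('pics/t0.png')[185:265,205:325]; s=cv2.imread('pics/s0.png')[190:290,205:325]
m=np.vstack([cv2.resize(t,None,fx=5,fy=3.75*4/3,interpolation=2)[:400],]) 
m=np.hstack([cv2.resize(t,(400,267),interpolation=2),cv2.resize(s,(400,333),interpolation=2)[:267]])
m=np.hstack([cv2.copyMakeBorder(cv2.resize(t,(480,320),interpolation=2),0,80,0,0,0),cv2.resize(s,(320,267),interpolation=2) if 0 else cv2.resize(s[:,:80],(320,400),interpolation=2)])
cv2.imwrite('pics/c0.png',m)
def brass(f,x0,x1,y0,y1):
    h=cv2.cvtColor(cv2.imread(f'pics/{f}.png'),cv2.COLOR_BGR2HSV)
    k=cv2.inRange(h,(8,130,110),(30,255,255)); z=np.zeros_like(k); z[y0:y1,x0:x1]=k[y0:y1,x0:x1]
    n,l,st,c=cv2.connectedComponentsWithStats(z); i=1+st[1:,4].argmax(); print(f,st[i],c[i]); return c[i]
p=brass('t0',265,310,205,250); q=brass('s0',250,290,190,225)
print('knob',cross('t0',p,'s0',q), onz('t0',*p,.18))
print('handle',onz('t0',217,237,.05),'at axis foot',onz('t0',287,227,.18))
E
```

```text
t0 [282 220  10  11  82] [286.5976 225.2195]
s0 [266 200  12   7  64] [271.75   202.9062]
knob (array([0.4564, 0.016 , 0.1817]), np.float64(0.0019333299692435655)) [0.4556 0.0164 0.18  ]
handle [0.4257 0.1863 0.05  ] at axis foot [0.4517 0.0154 0.18  ]
```

View pics/c0.png

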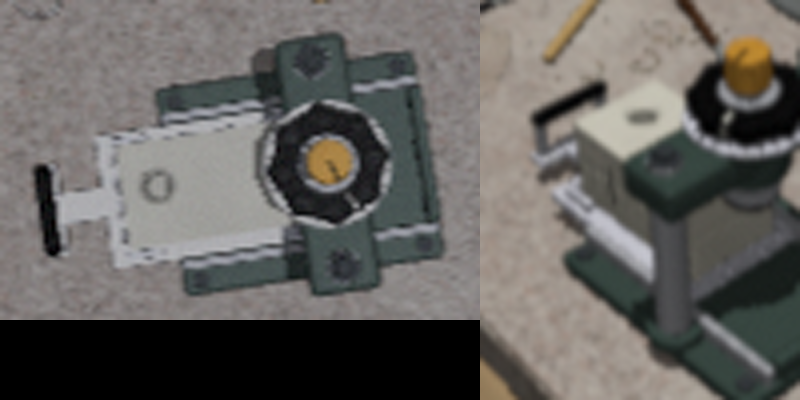

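```bash
python3 - <<'E'
from h import *
np.set_printoptions(precision=3,suppress=True)
for P in [(.234,.4975,.248),(.234,.4975,.23),(.42,.22,.12),(.456,.016,.183),(0,0,.3)]: print(P,proj('t0',P),proj('s0',P))
# ring rim points of the basin/kiln in top and side
print('bowl-like thing right rim', cross('t0',(117,200),'s0',(245,110)), onz('t0',117,200,.15), onz('t0',117,200,.25))
print('handle ends', onz('t0',215.8,227.5,.05), onz('t0',217.8,248,.05))
def hs(u,v): return 205+ (u-480)/4, 190+v/4
print('handle', [cross('t0',a,'s0',hs(*b)) for a,b in (((215.8,228),(603,90)),((217.6,247.5),(537,115)))])
E
```

```text
(0.234, 0.4975, 0.248) [ 48.88  327.427] [ 99.595 118.562]
(0.234, 0.4975, 0.23) [ 53.209 325.71 ] [101.427 125.01 ]
(0.42, 0.22, 0.12) [198.741 239.05 ] [216.56  187.877]
(0.456, 0.016, 0.183) [286.816 225.027] [271.1   202.479]
(0, 0, 0.3) [291.489 464.772] [  7.984 242.065]
bowl-like thing right rim (array([0.532, 0.344, 0.261]), np.float64(0.08231702009583239)) [0.505 0.405 0.15 ] [0.497 0.37  0.25 ]
handle ends [0.449 0.19  0.05 ] [0.398 0.183 0.05 ]
handle [(array([0.45 , 0.189, 0.05 ]), np.float64(0.004461104805511701)), (array([0.401, 0.183, 0.054]), np.float64(0.0028922557208101874))]
```

View pics/w0.png

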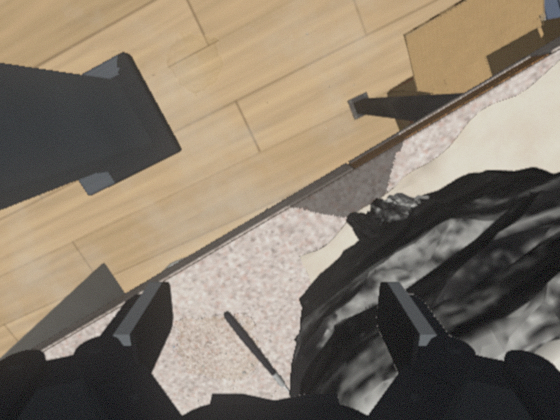

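The wrist view shows the left side of the bench: the table edge, and a basin close to the right of the jaws. I'll move away from the basin (toward -y) first and shut the fingers as I go.

>>> drive_tool(
  steps=[
    {"x":-12,"y":-6,"z":-6},
    {"x":-35,"y":-14,"z":-17},
    {"x":-63,"y":-24,"z":-30},
    {"x":-92,"y":-32,"z":-43},
    {"x":-121,"y":-40,"z":-57},
    {"x":-150,"y":-46,"z":-71,"roll":-5},
    {"x":-173,"y":-50,"z":-81,"roll":-11},
    {"x":-181,"y":-50,"z":-85,"roll":-17},
  ],
  grip=-1,
  force=60,
)

```text
$.steps[0]: bad value
```

>>> drive_tool(
  steps=[
    {"x":-12,"y":-6,"z":-6,"roll":0},
    {"x":-35,"y":-14,"z":-17,"roll":0},
    {"x":-63,"y":-24,"z":-30,"roll":0},
    {"x":-92,"y":-32,"z":-43,"roll":0},
    {"x":-121,"y":-40,"z":-57,"roll":0},
    {"x":-150,"y":-46,"z":-71,"roll":-5},
    {"x":-173,"y":-50,"z":-81,"roll":-11},
    {"x":-181,"y":-50,"z":-85,"roll":-17},
  ],
  grip=-1,
  force=60,
)

```text
time_s: 0.82
tcp_pos: [0.2331, 0.2947, 0.2996]
tool_rot: [-1.572, -0.001, 1.432]
ft_force: [0.9, 0.7, -0.2]
opening: 0.0002
```

>>> drive_tool(
  steps=[
    {"x":-3,"y":10,"z":-14,"roll":-2},
    {"x":-9,"y":32,"z":-40,"roll":-5},
    {"x":-16,"y":60,"z":-72,"roll":-8},
    {"x":-23,"y":90,"z":-106,"roll":-12},
    {"x":-31,"y":120,"z":-140,"roll":-15},
    {"x":-38,"y":148,"z":-170,"roll":-17},
    {"x":-42,"y":165,"z":-188,"roll":-17.4},
    {"x":-43,"y":170,"z":-194,"roll":-17.4},
  ],
)

```text
time_s: 1.48
tcp_pos: [0.4213, 0.2251, 0.1249]
tool_rot: [-1.567, 0.001, 1.729]
ft_force: [0.1, -1.8, -0.0]
opening: 0.0001
```

```bash
python3 - <<'E'
from h import *
np.set_printoptions(precision=4,suppress=True)
snap('wrist','w1'); s=robot.read_state(); print(s['tcp_pos'],s['tool_rot'],s['joints'])
print(proj('w1',(.4257,.1863,.05)),proj('w1',(.456,.016,.183)))
E
```

```text
[0.4208 0.2255 0.1256] [-1.5668  0.0011  1.7286] [ 0.3162  0.2111 -0.3701  0.9937 -0.0004  0.1584]
[209.3263 234.0251] [-578.0405  432.787 ]
```

View pics/w1.png

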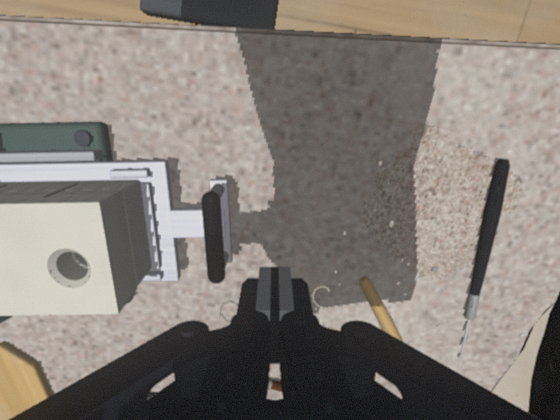

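The bar shows at (213,237), within about 2 mm of where the top-view estimate projects, and the fingers are centred on it. I'll lower the fingers and push.

>>> drive_tool(
  steps=[
    {"x":0,"y":8,"z":0,"roll":0},
    {"x":0,"y":24,"z":0,"roll":0},
    {"x":0,"y":44,"z":0,"roll":0},
    {"x":0,"y":62,"z":0,"roll":0},
    {"x":0,"y":71,"z":0,"roll":0},
    {"x":-2,"y":73,"z":0,"roll":0},
    {"x":-8,"y":73,"z":0,"roll":0},
    {"x":-14,"y":73,"z":0,"roll":0},
  ],
)

```text
time_s: 2.2
tcp_pos: [0.4224, 0.2137, 0.0564]
tool_rot: [-1.572, -0.0, 1.732]
ft_force: [-0.6, -0.5, 0.1]
opening: -0.0001
```

>>> drive_tool(
  steps=[
    {"x":-6,"y":0,"z":0,"roll":0},
    {"x":-12,"y":0,"z":0,"roll":0},
    {"x":-19,"y":0,"z":0,"roll":0},
    {"x":-27,"y":0,"z":0,"roll":0},
    {"x":-35,"y":0,"z":0,"roll":0},
    {"x":-43,"y":0,"z":0,"roll":0},
    {"x":-50,"y":0,"z":0,"roll":0},
    {"x":-55,"y":0,"z":0,"roll":0},
  ],
)

```text
time_s: 2.87
tcp_pos: [0.4311, 0.1583, 0.0552]
tool_rot: [-1.571, 0.0, 1.731]
ft_force: [0.9, 1.1, 0.4]
opening: 0.0
```

>>> drive_tool(
  steps=[
    {"x":-4,"y":0,"z":0,"roll":0},
    {"x":-7,"y":0,"z":0,"roll":0},
    {"x":-10,"y":0,"z":0,"roll":0},
    {"x":-12,"y":0,"z":0,"roll":0},
    {"x":-14,"y":0,"z":0,"roll":0},
    {"x":-16,"y":0,"z":0,"roll":0},
    {"x":-17,"y":0,"z":0,"roll":0},
    {"x":-18,"y":0,"z":0,"roll":0},
  ],
)

```text
time_s: 3.53
tcp_pos: [0.4338, 0.1415, 0.0552]
tool_rot: [-1.571, -0.0, 1.731]
ft_force: [1.1, 2.6, -1.1]
opening: 0.0002
```

>>> drive_tool(
  steps=[
    {"x":-1,"y":0,"z":0,"roll":0},
    {"x":-1.5,"y":0,"z":0,"roll":0},
    {"x":-2,"y":0,"z":0,"roll":0},
    {"x":-2.5,"y":0,"z":0,"roll":0},
    {"x":-3,"y":0,"z":0,"roll":0},
    {"x":-3.5,"y":0,"z":0,"roll":0},
    {"x":-4,"y":0,"z":0,"roll":0},
    {"x":-4,"y":0,"z":0,"roll":0},
  ],
)

```text
time_s: 4.2
tcp_pos: [0.4344, 0.138, 0.0553]
tool_rot: [-1.571, -0.001, 1.732]
ft_force: [0.3, 4.2, -0.1]
opening: 0.0001
```

>>> drive_tool(
  steps=[
    {"x":-1,"y":0,"z":0,"roll":0},
    {"x":-1.5,"y":0,"z":0,"roll":0},
    {"x":-2,"y":0,"z":0,"roll":0},
    {"x":-2.5,"y":0,"z":0,"roll":0},
    {"x":-3,"y":0,"z":0,"roll":0},
    {"x":-3.5,"y":0,"z":0,"roll":0},
    {"x":-4,"y":0,"z":0,"roll":0},
    {"x":-4,"y":0,"z":0,"roll":0},
  ],
)

```text
time_s: 4.87
tcp_pos: [0.4345, 0.1372, 0.0554]
tool_rot: [-1.571, -0.009, 1.734]
ft_force: [-2.3, 25.1, 0.2]
opening: -0.0001
```

The bed stopped dead with 25 N on it, so it is home. Now I'll back off, rise and start turning.

>>> drive_tool(
  steps=[
    {"x":10,"y":0,"z":0,"roll":0},
    {"x":30,"y":-5,"z":0,"roll":0},
    {"x":34,"y":-25,"z":0,"roll":0},
    {"x":34,"y":-58,"z":0,"roll":-5},
    {"x":34,"y":-95,"z":0,"roll":-12},
    {"x":34,"y":-132,"z":0,"roll":-19},
    {"x":34,"y":-160,"z":0,"roll":-26},
    {"x":34,"y":-175,"z":0,"roll":-33},
  ],
)

```text
time_s: 5.53
tcp_pos: [0.4302, 0.1672, 0.2339]
tool_rot: [-1.574, 0.003, 2.313]
ft_force: [-0.4, 0.2, 0.2]
opening: -0.0003
```

```bash
python3 - <<'E'
from h import *
np.set_printoptions(precision=4,suppress=True)
snap('top','t2'); snap('side','s2'); s=robot.read_state(); print(s['time_s'],s['tcp_pos'],s['tool_rot'],s['joints'],s['ft_torque'])
t=cv2.imread('pics/t2.png')[185:265,205:325]; q=cv2.imread('pics/s2.png')[190:290,205:325]
cv2.imwrite('pics/c2.png',np.hstack([cv2.resize(t,(450,300),interpolation=2),cv2.resize(q,(350,292),interpolation=2)[:300] if 0 else cv2.resize(q,(350,300),interpolation=2)]))
def ker(f,x0,x1,y0,y1):
    h=cv2.cvtColor(cv2.imread(f'pics/{f}.png'),cv2.COLOR_BGR2HSV)
    k=cv2.inRange(h,(8,130,110),(30,255,255)); z=np.zeros_like(k); z[y0:y1,x0:x1]=k[y0:y1,x0:x1]
    n,l,st,c=cv2.connectedComponentsWithStats(z); i=1+st[1:,4].argmax(); print(f,st[i],c[i])
ker('t2',265,310,205,250); ker('s2',250,290,190,225)
E
```

```text
5.6333 [0.4306 0.1672 0.2329] [-1.5743  0.0031  2.3108] [ 0.1889  0.1112 -0.2057  1.2493 -0.0008 -0.5511] [-0.0387 -0.0229  0.0279]
t2 [282 220  10  11  82] [286.5976 225.2195]
s2 [267 200  11   7  64] [271.7812 202.8438]
```

View pics/c2.png

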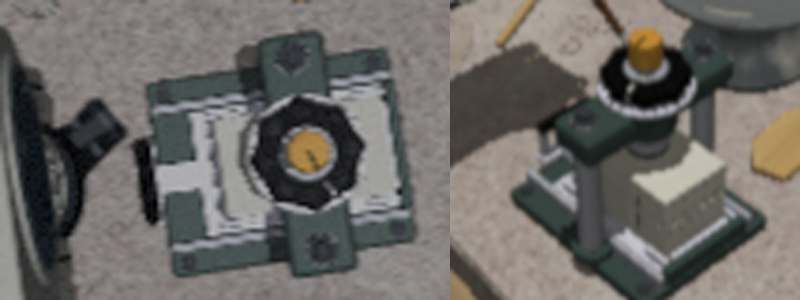

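The bed is home, with the mould centred under the foot and the handle bar beside the base edge. The knob is at (286.6,225.2) in the top view, unchanged. Next I'll hover over it.

>>> drive_tool(
  steps=[
    {"x":-4,"y":-8,"z":3,"roll":-7},
    {"x":-18,"y":-14,"z":11,"roll":-14},
    {"x":-40,"y":-18,"z":26,"roll":-21},
    {"x":-66,"y":-20,"z":42,"roll":-28},
    {"x":-92,"y":-20,"z":59,"roll":-35},
    {"x":-113,"y":-20,"z":73,"roll":-42},
    {"x":-126,"y":-20,"z":81,"roll":-49},
    {"x":-129,"y":-20,"z":83,"roll":-56},
  ],
  grip=0.2,
  force=60,
)

```text
time_s: 6.3
tcp_pos: [0.4547, 0.0135, 0.2488]
tool_rot: [-1.57, -0.002, -3.001]
ft_force: [0.1, -1.0, -0.2]
opening: 0.0512
```

```bash
python3 - <<'E'
from h import *
np.set_printoptions(precision=4,suppress=True)
snap('wrist','w3'); s=robot.read_state(); print(s['time_s'],s['tcp_pos'],s['tool_rot'],s['joints'],s['opening'],s['ft_torque'])
h=cv2.cvtColor(cv2.imread('pics/w3.png'),cv2.COLOR_BGR2HSV)
k=cv2.inRange(h,(8,130,90),(30,255,255)); n,l,st,c=cv2.connectedComponentsWithStats(k)
for i in np.argsort(-st[1:,4])[:3]+1: print(st[i],c[i])
print(proj('w3',(.4564,.016,.183)),proj('w3',(.4564,.016,.156)))
E
```

```text
6.35 [0.4546 0.0139 0.2488] [-1.5706 -0.0025 -2.9911] [-0.1536  0.0975 -0.1807  1.295  -0.001  -1.8749] 0.0510964361240325 [-0.0525  0.0012  0.0727]
[ 248  219   43   48 1444] [268.3283 243.9605]
[281 226   3   2   4] [282.25 226.5 ]
[281 224   3   1   3] [282. 224.]
[272.6612 247.1152] [272.7982 231.1164]
```

View pics/w3.png

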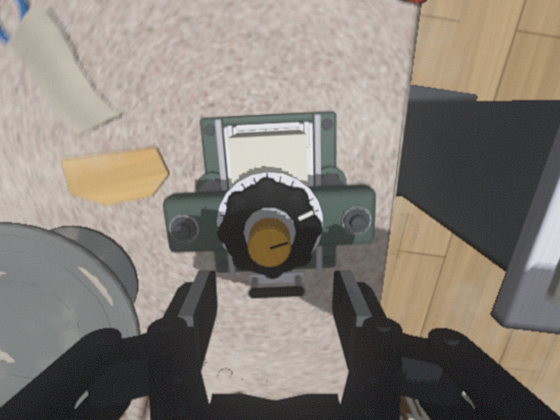

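```bash
python3 - <<'E'
from h import *
np.set_printoptions(precision=4,suppress=True)
print(onz('w3',269,246,.183), cross('w3',(269,246),'t0',(286.6,225.2)), proj('w3',(.4546,.0139,.183)))
d=np.load('pics/w3.npz');print(ray('w3',280,210))
E
```

```text
[0.4586 0.0156 0.183 ] (array([0.4571, 0.0166, 0.18  ]), np.float64(0.002818771117920935)) [276.2327 244.1984]
(array([ 0.4668, -0.0634,  0.3741]), array([-0.0572,  0.283 , -0.9577]))
```

>>> drive_tool(
  steps=[
    {"x":-2,"y":6,"z":-1,"roll":0},
    {"x":-3.5,"y":18,"z":-1.5,"roll":0},
    {"x":-3.5,"y":32,"z":-1.5,"roll":0},
    {"x":-3.5,"y":46,"z":-1.5,"roll":0},
    {"x":-3.5,"y":58,"z":-1.5,"roll":0},
    {"x":-3.5,"y":65,"z":-1.5,"roll":0},
    {"x":-3.5,"y":68,"z":-1.5,"roll":0},
    {"x":-3.5,"y":69,"z":-1.5,"roll":0},
  ],
)

```text
time_s: 7.02
tcp_pos: [0.4577, 0.0184, 0.1806]
tool_rot: [-1.571, -0.001, -3.003]
ft_force: [0.3, -0.2, -0.1]
opening: 0.0511
```

```bash
cat > st.py <<'E'
from h import *
import time
np.set_printoptions(precision=4,suppress=True)
s=robot.read_state(); print(s['time_s'],'p',np.array(s['tcp_pos']),'r',np.array(s['tool_rot']),'j6',s['joints'][5],'F',np.array(s['ft_force']),'T',np.array(s['ft_torque']),'e6',s['joint_efforts'][5],'op',s['opening'])
E
python3 st.py; python3 -c "
from h import *
snap('side','s4'); snap('wrist','w4')
q=cv2.imread('pics/s4.png')[165:245,230:310]; w=cv2.imread('pics/w4.png')
cv2.imwrite('pics/c4.png',np.hstack([cv2.resize(q,(400,400),interpolation=2),cv2.resize(w[140:360,180:400],(400,400))]))"
```

```text
7.0167 p [0.4577 0.0184 0.1806] r [-1.5711 -0.0013 -3.0031] j6 -1.8525409597178968 F [ 0.3229 -0.2253 -0.1103] T [ 0.0178 -0.0024  0.0108] e6 0.07242124993354082 op 0.0510829008351065
```

View pics/c4.png

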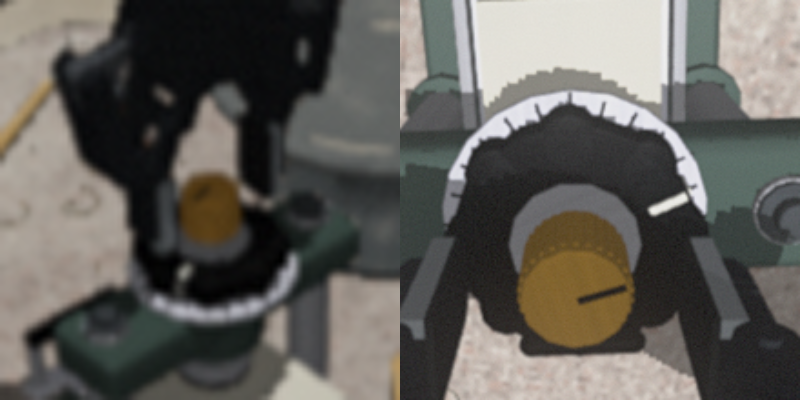

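The jaws are centred across the knob: its centre and the pad midline are both at about crop x 577. TCP y is 2.5 mm over, so I'll correct that and then close.

>>> drive_tool(
  steps=[
    {"x":0,"y":0.5,"z":1,"roll":0},
    {"x":0,"y":1,"z":2.3,"roll":0},
    {"x":0,"y":1,"z":2.3,"roll":0},
    {"x":0,"y":1,"z":2.3,"roll":0},
    {"x":0,"y":1,"z":2.3,"roll":0},
    {"x":0,"y":1,"z":2.3,"roll":0},
    {"x":0,"y":1,"z":2.3,"roll":0},
    {"x":0,"y":1,"z":2.3,"roll":0},
  ],
  grip=-1,
  force=60,
)

```text
time_s: 7.78
tcp_pos: [0.4578, 0.0154, 0.181]
tool_rot: [-1.57, -0.0, -3.002]
ft_force: [-6.2, -0.9, 8.0]
opening: 0.0229
```

```bash
python3 st.py
```

```text
7.7833 p [0.4578 0.0154 0.181 ] r [-1.5703 -0.0004 -3.0018] j6 -1.8602061476431921 F [-6.2459 -0.8682  8.0243] T [-0.1288  1.2882  0.0255] e6 -0.0011628061474766582 op 0.022901549169188955
```

Gripped. I'll make a first free turn clockwise, inside the guaranteed gap.

>>> drive_tool(
  steps=[
    {"x":0,"y":0,"z":0,"roll":2},
    {"x":0,"y":0,"z":0,"roll":5},
    {"x":0,"y":0,"z":0,"roll":8},
    {"x":0,"y":0,"z":0,"roll":11},
    {"x":0,"y":0,"z":0,"roll":14},
    {"x":0,"y":0,"z":0,"roll":17},
    {"x":0,"y":0,"z":0,"roll":19},
    {"x":0,"y":0,"z":0,"roll":20},
  ],
)

```text
time_s: 8.45
tcp_pos: [0.4575, 0.0154, 0.181]
tool_rot: [-1.57, -0.001, 2.931]
ft_force: [-7.6, -0.5, 9.5]
opening: 0.0231
```

```bash
python3 st.py
```

```text
8.45 p [0.4575 0.0154 0.181 ] r [-1.57   -0.0007  2.9306] j6 -1.5093297734169453 F [-7.6329 -0.4588  9.4869] T [-0.1634  1.5924  0.3071] e6 0.22541297134011984 op 0.02312796698942638
```

>>> drive_tool(
  steps=[
    {"x":0,"y":0,"z":0,"roll":2},
    {"x":0,"y":0,"z":0,"roll":4},
    {"x":0,"y":0,"z":0,"roll":6},
    {"x":0,"y":0,"z":0,"roll":8},
    {"x":0,"y":0,"z":0,"roll":10},
    {"x":0,"y":0,"z":0,"roll":12},
    {"x":0,"y":0,"z":0,"roll":14},
    {"x":0,"y":0,"z":0,"roll":16},
  ],
)

```text
time_s: 9.12
tcp_pos: [0.4573, 0.0155, 0.181]
tool_rot: [-1.57, -0.001, 2.652]
ft_force: [-9.0, 0.0, 9.5]
opening: 0.0225
```

```bash
python3 st.py
```

```text
9.1167 p [0.4573 0.0155 0.181 ] r [-1.5698 -0.0009  2.6517] j6 -1.2304169086984853 F [-8.9608  0.0049  9.5271] T [-0.0396  1.8381  0.2674] e6 -0.48465801402926445 op 0.022450943653877842
```

```bash
cat > mark.py <<'E'
import sys
from st import *
c=np.array([.4577,.0157])
def mark(f):
    g=cv2.imread(f'pics/{f}.png'); A=np.radians(np.arange(0,360,1.)); R=np.linspace(.025,.031,7)
    U=np.array([[proj(f,(c[0]+r*np.cos(a),c[1]+r*np.sin(a),.156)) for r in R] for a in A]).astype(np.float32)
    b=cv2.remap(g,U[...,0],U[...,1],1,borderValue=(0,0,0)); w=b.min(2).astype(float)
    w=w.min(1); return w
for f in sys.argv[1:]:
    import os
    if not os.path.exists(f'pics/{f}.png'): snap('wrist',f)
    w=mark(f); i=np.where(w>110)[0]; print(f,i, (i*w[i]).sum()/w[i].sum() if len(i) else None)
E
python3 mark.py w3 w4 w5
```

```text
9.1167 p [0.4573 0.0155 0.181 ] r [-1.5698 -0.0009  2.6517] j6 -1.2304169086984853 F [-8.9608  0.0049  9.5271] T [-0.0396  1.8381  0.2674] e6 -0.48465801402926445 op 0.022450943653877842
w3 [211 212 213 214 215] 212.96308186195827
w4 [213] 213.0
w5 [] None
```

>>> drive_tool(
  steps=[
    {"x":0.3,"y":-0.2,"z":0.1,"roll":1},
    {"x":0.5,"y":-0.3,"z":0.3,"roll":2},
    {"x":0.6,"y":-0.3,"z":0.3,"roll":3},
    {"x":0.6,"y":-0.3,"z":0.3,"roll":4},
    {"x":0.6,"y":-0.3,"z":0.3,"roll":5},
    {"x":0.6,"y":-0.3,"z":0.3,"roll":6},
    {"x":0.6,"y":-0.3,"z":0.3,"roll":7},
    {"x":0.6,"y":-0.3,"z":0.3,"roll":8},
  ],
)

```text
time_s: 9.83
tcp_pos: [0.4571, 0.0155, 0.1811]
tool_rot: [-1.57, -0.0, 2.513]
ft_force: [-6.9, -0.4, 7.9]
opening: 0.0235
```

```bash
python3 st.py
```

```text
9.8333 p [0.4571 0.0155 0.1811] r [-1.5702 -0.0004  2.5128] j6 -1.091607525935052 F [-6.8555 -0.3501  7.8564] T [-0.0189  1.3364  0.1665] e6 -0.1430220203474164 op 0.023471013083032198
```

```bash
python3 - <<'E'
import sys; sys.argv=['x']
from mark import *
snap('wrist','w6')
for f in ('w5','w6'):
    w=mark(f); i=np.argsort(-w)[:8]; print(f,i,w[i])
    p=proj(f,(c[0]+.028*np.cos(np.radians(213)),c[1]+.028*np.sin(np.radians(213)),.156)); print(p)
q=[cv2.imread(f'pics/{f}.png')[140:380,160:400] for f in ('w5','w6')]
cv2.imwrite('pics/c6.png',np.hstack([cv2.resize(a,(400,400)) for a in q]))
E
```

```text
9.8333 p [0.4571 0.0155 0.1811] r [-1.5702 -0.0004  2.5128] j6 -1.091607525935052 F [-6.8555 -0.3501  7.8564] T [-0.0189  1.3364  0.1665] e6 -0.1430220203474164 op 0.023471013083032198
w5 [212 214 213   7   8   9 211   6] [87. 79. 77. 74. 74. 73. 71. 68.]
[305.4374 226.7328]
w6 [  0 212 214 359 213   1 108   2] [74. 74. 74. 71. 71. 69. 67. 65.]
[297.0909 223.2369]
```

View pics/c6.png

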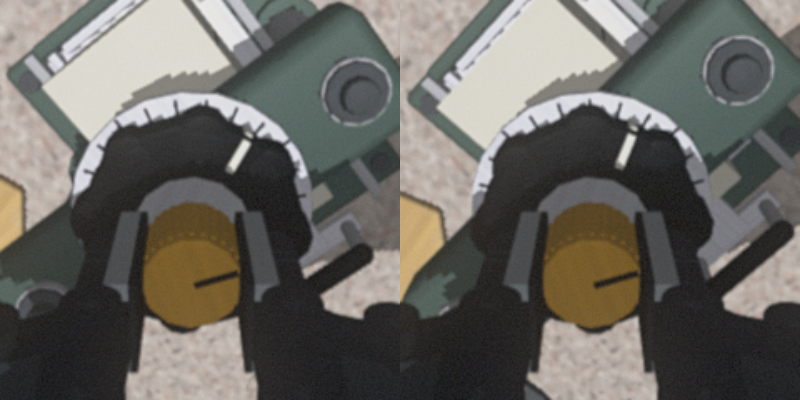

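```bash
cat > avg.py <<'E'
import sys
from h import *
n=int(sys.argv[1]); Z=[];F=[];y=[]
for i in range(n):
    eyes.camera('side'); s=robot.read_state(); Z.append(s['ft_torque'][2]);F.append(s['ft_force']);y.append(s['tool_rot'][2])
np.set_printoptions(precision=3,suppress=True)
print(s['time_s'],'Tz',np.array(Z),'mean',np.mean(Z),'F',np.mean(F,0),'yaw',np.mean(y))
E
python3 avg.py 8
```

```text
10.2833 Tz [0.058 0.093 0.038 0.073 0.095 0.039 0.056 0.064] mean 0.06452774336523995 F [-5.865 -0.046  7.513] yaw 2.5133322681486914
```

The wheel mark is still at 213° and the knob turns with the jaws. From here I'll take small steps that end while still moving, and read the torque each time.

>>> drive_tool(
  steps=[
    {"x":0.2,"y":0,"z":0.2,"roll":0},
    {"x":0.3,"y":-0.2,"z":0.3,"roll":0},
    {"x":0.3,"y":-0.2,"z":0.3,"roll":1},
    {"x":0.3,"y":-0.2,"z":0.3,"roll":2},
    {"x":0.3,"y":-0.2,"z":0.3,"roll":3},
    {"x":0.3,"y":-0.2,"z":0.3,"roll":4},
    {"x":0.3,"y":-0.2,"z":0.3,"roll":5},
    {"x":0.3,"y":-0.2,"z":0.3,"roll":6},
  ],
)

```text
time_s: 10.95
tcp_pos: [0.457, 0.0156, 0.1811]
tool_rot: [-1.571, -0.0, 2.407]
ft_force: [-5.6, 1.0, 7.1]
opening: 0.0226
```

```bash
python3 st.py; python3 avg.py 2
```

```text
10.95 p [0.457  0.0156 0.1811] r [-1.5705 -0.0002  2.4075] j6 -0.9864073045336982 F [-5.55    0.9719  7.1436] T [0.1005 1.1428 0.215 ] e6 -0.14380420558154583 op 0.0226340005611721
11.05 Tz [0.13  0.107] mean 0.11879268022701812 F [-5.937  0.125  6.763] yaw 2.406794338780865
```

>>> drive_tool(
  steps=[
    {"x":0,"y":0,"z":0,"roll":0},
    {"x":0,"y":0,"z":0,"roll":0},
    {"x":0,"y":0,"z":0,"roll":1},
    {"x":0,"y":0,"z":0,"roll":2},
    {"x":0,"y":0,"z":0,"roll":3},
    {"x":0,"y":0,"z":0,"roll":4},
    {"x":0,"y":0,"z":0,"roll":5},
    {"x":0,"y":0,"z":0,"roll":6},
  ],
)

```text
time_s: 11.72
tcp_pos: [0.4569, 0.0156, 0.1811]
tool_rot: [-1.57, -0.0, 2.303]
ft_force: [-5.2, 0.5, 7.1]
opening: 0.023
```

```bash
python3 st.py; python3 avg.py 2
```

```text
11.7167 p [0.4569 0.0156 0.1811] r [-1.5705 -0.0004  2.3028] j6 -0.8816590685340128 F [-5.2243  0.4678  7.0655] T [0.1288 1.2361 0.178 ] e6 -0.1435989886522293 op 0.02297639943848272
11.8167 Tz [0.102 0.006] mean 0.05411176154353191 F [-5.487  0.824  6.729] yaw 2.3021168168925197
```

>>> drive_tool(
  steps=[
    {"x":0,"y":0,"z":0,"roll":0},
    {"x":0,"y":0,"z":0,"roll":0},
    {"x":0,"y":0,"z":0,"roll":1},
    {"x":0,"y":0,"z":0,"roll":2},
    {"x":0,"y":0,"z":0,"roll":3},
    {"x":0,"y":0,"z":0,"roll":4},
    {"x":0,"y":0,"z":0,"roll":5},
    {"x":0,"y":0,"z":0,"roll":6},
  ],
)

```text
time_s: 12.48
tcp_pos: [0.4569, 0.0157, 0.1811]
tool_rot: [-1.571, -0.001, 2.198]
ft_force: [-6.3, 1.7, 7.2]
opening: 0.0229
```

```bash
python3 st.py
```

```text
12.4833 p [0.4569 0.0157 0.1811] r [-1.5705 -0.0005  2.1981] j6 -0.7769737123884447 F [-6.3368  1.7425  7.2074] T [0.1905 1.246  0.2234] e6 -0.1436626212671399 op 0.022928397544954657
```

>>> drive_tool(
  steps=[
    {"x":0,"y":0,"z":0,"roll":0},
    {"x":0,"y":0,"z":0,"roll":0},
    {"x":0,"y":0,"z":0,"roll":1},
    {"x":0,"y":0,"z":0,"roll":2},
    {"x":0,"y":0,"z":0,"roll":3},
    {"x":0,"y":0,"z":0,"roll":4},
    {"x":0,"y":0,"z":0,"roll":5},
    {"x":0,"y":0,"z":0,"roll":6},
  ],
)

```text
time_s: 13.15
tcp_pos: [0.4568, 0.0158, 0.1811]
tool_rot: [-1.57, -0.001, 2.093]
ft_force: [-5.7, 1.6, 7.5]
opening: 0.0231
```

```bash
python3 st.py
```

```text
13.15 p [0.4568 0.0158 0.1811] r [-1.5705 -0.0006  2.0934] j6 -0.6722271650953312 F [-5.7444  1.5951  7.5084] T [0.3122 1.2734 0.1738] e6 -0.14361724723130465 op 0.023135289312690262
```

`joint_efforts[5]` holds at −0.1436 with almost no noise, so it makes a clean signal. Carrying on.

>>> drive_tool(
  steps=[
    {"x":0,"y":0,"z":0,"roll":0},
    {"x":0,"y":0,"z":0,"roll":0},
    {"x":0,"y":0,"z":0,"roll":1},
    {"x":0,"y":0,"z":0,"roll":2},
    {"x":0,"y":0,"z":0,"roll":3},
    {"x":0,"y":0,"z":0,"roll":4},
    {"x":0,"y":0,"z":0,"roll":5},
    {"x":0,"y":0,"z":0,"roll":6},
  ],
)

```text
time_s: 13.82
tcp_pos: [0.4567, 0.0159, 0.1811]
tool_rot: [-1.57, -0.001, 1.989]
ft_force: [-6.4, 1.3, 8.0]
opening: 0.0231
```

```bash
python3 st.py
```

```text
13.8167 p [0.4567 0.0159 0.1811] r [-1.5704 -0.0008  1.9888] j6 -0.5675198878870822 F [-6.438   1.3449  7.984 ] T [0.3687 1.2808 0.1954] e6 -0.14368124306201935 op 0.023068572826092187
```

>>> drive_tool(
  steps=[
    {"x":0,"y":0,"z":0,"roll":0},
    {"x":0,"y":0,"z":0,"roll":0},
    {"x":0,"y":0,"z":0,"roll":1},
    {"x":0,"y":0,"z":0,"roll":2},
    {"x":0,"y":0,"z":0,"roll":3},
    {"x":0,"y":0,"z":0,"roll":4},
    {"x":0,"y":0,"z":0,"roll":5},
    {"x":0,"y":0,"z":0,"roll":6},
  ],
)

```text
time_s: 14.48
tcp_pos: [0.4567, 0.0159, 0.1811]
tool_rot: [-1.57, -0.001, 1.884]
ft_force: [-6.9, 3.4, 6.6]
opening: 0.023
```

```bash
python3 st.py
```

```text
14.4833 p [0.4567 0.0159 0.1811] r [-1.5703 -0.0009  1.8841] j6 -0.4628088814637879 F [-6.8601  3.4073  6.5654] T [0.4701 1.4031 0.1936] e6 -0.14371194876730442 op 0.02300685618976173
```

>>> drive_tool(
  steps=[
    {"x":0,"y":0,"z":0,"roll":0},
    {"x":0,"y":0,"z":0,"roll":0},
    {"x":0,"y":0,"z":0,"roll":1},
    {"x":0,"y":0,"z":0,"roll":2},
    {"x":0,"y":0,"z":0,"roll":3},
    {"x":0,"y":0,"z":0,"roll":4},
    {"x":0,"y":0,"z":0,"roll":5},
    {"x":0,"y":0,"z":0,"roll":6},
  ],
)

```text
time_s: 15.15
tcp_pos: [0.4567, 0.016, 0.181]
tool_rot: [-1.57, -0.001, 1.779]
ft_force: [-7.1, 3.2, 7.3]
opening: 0.0228
```

```bash
python3 st.py
```

```text
15.15 p [0.4567 0.016  0.181 ] r [-1.5702 -0.0011  1.7795] j6 -0.35806422414092703 F [-7.1063  3.2027  7.2727] T [0.5692 1.3394 0.1602] e6 -0.14379766769707203 op 0.0227915528746979
```

>>> drive_tool(
  steps=[
    {"x":0,"y":0,"z":0,"roll":0},
    {"x":0,"y":0,"z":0,"roll":0},
    {"x":0,"y":0,"z":0,"roll":1},
    {"x":0,"y":0,"z":0,"roll":2},
    {"x":0,"y":0,"z":0,"roll":3},
    {"x":0,"y":0,"z":0,"roll":4},
    {"x":0,"y":0,"z":0,"roll":5},
    {"x":0,"y":0,"z":0,"roll":6},
  ],
)

```text
time_s: 15.82
tcp_pos: [0.4567, 0.0161, 0.181]
tool_rot: [-1.57, -0.001, 1.675]
ft_force: [-6.9, 3.2, 7.5]
opening: 0.0227
```

```bash
python3 st.py
```

```text
15.8167 p [0.4567 0.0161 0.181 ] r [-1.5701 -0.0012  1.6748] j6 -0.25338443388366355 F [-6.9351  3.2403  7.4958] T [0.6946 1.33   0.1944] e6 -0.14396684244275093 op 0.02265124261058591
```

>>> drive_tool(
  steps=[
    {"x":0,"y":0,"z":0,"roll":0},
    {"x":0,"y":0,"z":0,"roll":0},
    {"x":0,"y":0,"z":0,"roll":1},
    {"x":0,"y":0,"z":0,"roll":2},
    {"x":0,"y":0,"z":0,"roll":3},
    {"x":0,"y":0,"z":0,"roll":4},
    {"x":0,"y":0,"z":0,"roll":5},
    {"x":0,"y":0,"z":0,"roll":6},
  ],
)

```text
time_s: 16.48
tcp_pos: [0.4567, 0.0162, 0.1811]
tool_rot: [-1.57, -0.001, 1.57]
ft_force: [-7.0, 4.2, 7.9]
opening: 0.0229
```

```bash
python3 st.py
```

```text
16.4833 p [0.4567 0.0162 0.1811] r [-1.5701 -0.0013  1.5702] j6 -0.14862588107812674 F [-6.971   4.245   7.8946] T [0.8218 1.3611 0.1776] e6 -0.1440811436623335 op 0.022935357690646006
```

>>> drive_tool(
  steps=[
    {"x":0,"y":0,"z":0,"roll":0},
    {"x":0,"y":0,"z":0,"roll":0},
    {"x":0,"y":0,"z":0,"roll":1},
    {"x":0,"y":0,"z":0,"roll":2},
    {"x":0,"y":0,"z":0,"roll":3},
    {"x":0,"y":0,"z":0,"roll":4},
    {"x":0,"y":0,"z":0,"roll":5},
    {"x":0,"y":0,"z":0,"roll":6},
  ],
)

```text
time_s: 17.15
tcp_pos: [0.4567, 0.0163, 0.1811]
tool_rot: [-1.57, -0.001, 1.466]
ft_force: [-6.5, 4.9, 8.4]
opening: 0.0225
```

```bash
python3 st.py
```

```text
17.15 p [0.4567 0.0163 0.1811] r [-1.57   -0.0014  1.4655] j6 -0.04393110618548713 F [-6.5226  4.9111  8.4125] T [0.8674 1.4061 0.1973] e6 -0.12284388765692711 op 0.022504557623195982
```

e6 moved by +0.021, which may be first contact. I'll take one step at a time now.

>>> drive_tool(
  steps=[
    {"x":0,"y":0,"z":0,"roll":0},
    {"x":0,"y":0,"z":0,"roll":0},
    {"x":0,"y":0,"z":0,"roll":0},
    {"x":0,"y":0,"z":0,"roll":0},
    {"x":0,"y":0,"z":0,"roll":1},
    {"x":0,"y":0,"z":0,"roll":2},
    {"x":0,"y":0,"z":0,"roll":3},
    {"x":0,"y":0,"z":0,"roll":4},
  ],
)

```text
time_s: 17.82
tcp_pos: [0.4567, 0.0163, 0.1812]
tool_rot: [-1.57, -0.001, 1.396]
ft_force: [-6.3, 4.1, 9.0]
opening: 0.0231
```

```bash
python3 st.py
```

```text
17.8167 p [0.4567 0.0163 0.1812] r [-1.5699 -0.0015  1.3958] j6 0.02580659873297502 F [-6.3492  4.0784  9.024 ] T [0.9263 1.4476 0.2797] e6 -0.09548532776534557 op 0.023050428083223343
```

e6 rose 0.027 in 4°, which is exactly the predicted slope (about 24 N now). Next, 4° more and then about 3°.

>>> drive_tool(
  steps=[
    {"x":0,"y":0,"z":0,"roll":0},
    {"x":0,"y":0,"z":0,"roll":0},
    {"x":0,"y":0,"z":0,"roll":0},
    {"x":0,"y":0,"z":0,"roll":0},
    {"x":0,"y":0,"z":0,"roll":1},
    {"x":0,"y":0,"z":0,"roll":2},
    {"x":0,"y":0,"z":0,"roll":3},
    {"x":0,"y":0,"z":0,"roll":4},
  ],
)

```text
time_s: 18.48
tcp_pos: [0.4567, 0.0164, 0.1812]
tool_rot: [-1.57, -0.002, 1.326]
ft_force: [-7.5, 5.1, 9.8]
opening: 0.023
```

```bash
python3 st.py
```

```text
18.4833 p [0.4567 0.0164 0.1812] r [-1.5699 -0.0015  1.3261] j6 0.09557325011139482 F [-7.4641  5.1066  9.8414] T [1.1128 1.4664 0.3096] e6 -0.06767514394596219 op 0.022951850484978366
```

>>> drive_tool(
  steps=[
    {"x":0,"y":0,"z":0,"roll":0},
    {"x":0,"y":0,"z":0,"roll":0},
    {"x":0,"y":0,"z":0,"roll":0},
    {"x":0,"y":0,"z":0,"roll":0},
    {"x":0,"y":0,"z":0,"roll":0},
    {"x":0,"y":0,"z":0,"roll":1},
    {"x":0,"y":0,"z":0,"roll":2},
    {"x":0,"y":0,"z":0,"roll":3},
  ],
)

```text
time_s: 19.15
tcp_pos: [0.4567, 0.0164, 0.1813]
tool_rot: [-1.57, -0.002, 1.274]
ft_force: [-6.1, 6.2, 10.9]
opening: 0.0229
```

```bash
python3 st.py; python3 avg.py 3
```

```text
19.15 p [0.4567 0.0164 0.1813] r [-1.5699 -0.0016  1.2737] j6 0.1479644129028603 F [-6.1179  6.2324 10.8945] T [1.0953 1.4857 0.2904] e6 -0.052114385180175304 op 0.022853959808315318
19.3 Tz [0.17  0.17  0.137] mean 0.15906819584970566 F [-6.947  5.646 10.334] yaw 1.2734941385876328
```

Estimated nip is about 46–49 N. Releasing now, then lifting straight up.

>>> drive_tool(
  steps=[
    {"x":0,"y":0,"z":0,"roll":0},
    {"x":0,"y":0,"z":0,"roll":0},
    {"x":0,"y":0,"z":0,"roll":0},
    {"x":0,"y":0,"z":0,"roll":0},
    {"x":0,"y":0,"z":0,"roll":0},
    {"x":0,"y":0,"z":0,"roll":0},
    {"x":0,"y":0,"z":0,"roll":0},
    {"x":0,"y":0,"z":0,"roll":0},
  ],
  grip=0.2,
)

```text
time_s: 19.97
tcp_pos: [0.4573, 0.0156, 0.1807]
tool_rot: [-1.571, 0.0, 1.275]
ft_force: [-0.4, -0.2, 0.4]
opening: 0.0517
```

>>> drive_tool(
  steps=[
    {"x":0,"y":-4,"z":0,"roll":0},
    {"x":0,"y":-12,"z":0,"roll":0},
    {"x":0,"y":-22,"z":0,"roll":0},
    {"x":0,"y":-34,"z":0,"roll":0},
    {"x":0,"y":-46,"z":0,"roll":0},
    {"x":0,"y":-56,"z":0,"roll":0},
    {"x":0,"y":-64,"z":0,"roll":0},
    {"x":0,"y":-68,"z":0,"roll":0},
  ],
)

```text
time_s: 20.63
tcp_pos: [0.4576, 0.0155, 0.2503]
tool_rot: [-1.573, -0.0, 1.275]
ft_force: [0.0, 0.3, -0.0]
opening: 0.0508
```

```bash
python3 mark.py w8; python3 - <<'E'
from h import *
snap('side','s8'); 
q=cv2.imread('pics/s8.png')[180:290,200:310]; w=cv2.imread('pics/w8.png')
cv2.imwrite('pics/c8.png',np.hstack([cv2.resize(q,(400,400),interpolation=2),cv2.resize(w[120:320,150:350],(400,400))]))
E
```

```text
20.6333 p [0.4576 0.0155 0.2503] r [-1.5725 -0.0003  1.275 ] j6 0.1461967029139737 F [ 0.0401  0.2755 -0.0244] T [ 0.0321  0.0183 -0.0054] e6 0.00019198189875169192 op 0.05081118575161042
w8 [213] 213.0
```

View pics/c8.png

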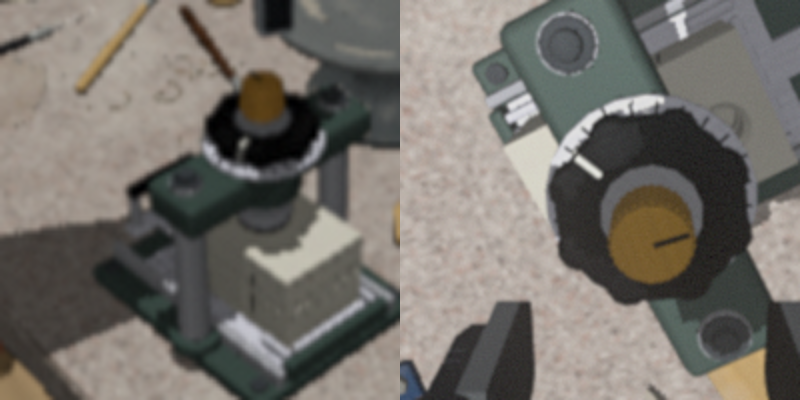

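The foot sits on the mould and the bed is home. The wheel mark is at 213°, as before, and the knob stayed where I left it. Handing in.

```bash
python3 -c "
from plant import robot
print(robot.finish_job())"
```

```text
the job is handed in; nothing more can be done
None
```

The bed is fully home, the foot holds the mould at an estimated 46–49 N, and the black hand wheel did not shift. I handed the job in at about 21 s of the 51 s, with the gripper open and clear; no verdict was reported.

- **Bed:** I pushed it by the handle bar with the fingers shut until it stopped dead at about 25 N. The pictures afterwards show it home, with the mould centred under the foot.
- **Knob:** I turned it about 115° clockwise in all. The foot met the mould at about 101°, and from there the joint 6 effort rose by 0.092 N m. Its slope of about 0.007 N m per degree matched the stated stiffness.
- **Force estimate:** The wrist torque reading agreed only roughly, at 0.29 to 0.31 N m against about 0.19 N m when turning free, with noise of about ±0.03 N m. The nip figure therefore rests mainly on the joint effort and the angle turned after contact.
- **Last checks:** After release the wheel mark stood at 213°, the same as before. The knob's mark still lined up with the open gripper as it did when gripped. Forces on the tool were near zero. I did not go near the other things on the bench, but I did not check them one by one at the end.

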